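# Refit the hotplate's control knob and turn it off

### The arm

A 6-joint arm with a two-finger parallel gripper is mounted at the origin on a cart in front of the work surface, level with it; the furniture and walls round the work are solid. World frame = base frame: x ahead of the robot, y to its left, z up, the work surface at z = 0. Lengths are in m, angles in degrees, forces in N, time in s.
With the tool pointing down it reaches from about 0.35 to 0.775 m from the base axis. Payload 7.3 kg.
Tool frame: the origin (TCP) lies at the very end of the fingers, on their centre line; the grasp point (between the pads) lies 19 mm behind it (env.grip_depth is the distance from the TCP to the grasp point, in m); z points along the fingers, y is the line along which they close (so a half turn about z gives the same grasp; the last joint's range is limited). The gripper opens to 92 mm and grips with 3 to 60 N. Pads are 19 mm wide; open, the fingers measure 130 mm over their backs; the gripper's body (75 mm by 190 mm) begins 47 mm behind the grasp point.
Start: joints at [-85.6, 19.595, 87.324, -0, 73.075, -8.365], TCP at [0.116, -0.512, 0.227] pointing down, gripper open.
Joint ranges: [-145.02, 145.02], [-44.19, 115.74], [2.07, 154.8], [-57.11, 237.11], [16.16, 152.29], [-177.93, 177.93]. Speed limits (degrees/s): [147.25, 147.25, 180, 180, 180, 180].

### API

Orientations are given as a 3x3 rotation matrix whose columns are the frame's x, y, z axes.
In Python, from bench import get_state, cams, job_done, env gives the robot as it stands.
- The arm moves only by the shell command python3 -m inch 'ROWS' [FORCE]. ROWS is text: rows parted by semicolons, each of 5 numbers parted by spaces: the shift along the world's x, y, z in m, then the turn about the world's z in degrees, then the finger opening in m, from 0 to 0.0918. A call has 1 to 12 rows; each row shifts and turns the commanded pose from where the row before left it; what a row does not reach is not made up. A row lasts 1/8 s, in which the tool goes at most 62.5 mm and 10.7 degrees, less where a joint would pass 70% of its speed; a pose out of reach is approached as far as the arm can. A call with a gripper value outside its range is refused whole. The fingers move at their own pace and stop on an object; FORCE is the grip in N (left out, the last holds). Time passes only in rows, so rows that do not move let the fingers close. It gives the time, the measured TCP pose, the force, the opening and the grip force at its end, in the units of the state.
- get_state(): the state, without advancing time (a new reading comes with each control period).
- cams.read_camera(name): name is "scene" or "top"; returns the picture (384x512x3 uint8, blue, green, red); there is no depth.
- cams.get_calibration(name): a dict with "fx", "fy", "cx", "cy" (pixels), "cam_to_world" (4x4, takes a point from camera to world coordinates). Camera axes: x right, y down, z forward; pixel columns grow to the right and rows downward; lengths in m; the calibration is good to about 2 mm. A picture is of the moment at which its call begins. get_calibration takes no time and is no camera call.
- job_done(): hands the job in; it is judged then, once.
The state is a dict: "t": time; "qpos": joint angles; "dq": joint speeds; "tau": joint torques, N m; "eef_pos": TCP position; "tool_rot": TCP orientation; "contact_force": force on the tool from outside, world axes, zero at the start; "torque": the same for the moment, N m; "gripper_width": opening from 0.0 (shut) to 1.0 (fully open); "grip_force": force on a finger pad.
Only numpy, scipy, OpenCV 4.12 (cv2) and the standard library are available. Lean on these libraries where they do the work, as an engineer would, in place of code of your own. Each camera call takes 0.05 s, during which the arm holds its last target. There are 200 camera calls.

### The job

The control knob of the white table-top hotplate was taken off for cleaning and lies among the things on the worktop. Put it back on its D-shaped shaft just as the shaft stands now, with the flat of the bore on the flat of the shaft, and press it down until it snaps fully home; only then turn it clockwise to the off mark, as far as it will go, and let go. Leave the other things where they are.

Things in the scene. Friction and masses are not known exactly. Their poses are not given: they have to be found in the camera images.
- knob_mid (a point): Loose black knob, 90 g, 62 mm high, standing bore down. Point: on its axis, 31 mm up. z up; x to the pointer's nose. Round skirt 64 mm across, 34 mm high; on it, up to 62 mm, a bar grip across the axis, 22 mm wide (along y), sides flat and parallel from x = -26 to +15 mm, narrowing to a nose at x = +27 mm with a white line.
- knob_bore (a point): Centre of the bore's mouth in the knob's underside, on the knob's axis; axes as knob_mid. Blind D-shaped bore 32 mm deep, about 29 mm in diameter, its flat on the pointer's side, 7.6 mm from the axis; the first 2 mm are wider.
- shaft_tip (a point): Steel D-shaft, upright near the hotplate's right end. Point: centre of its top. z up; x points out of its flat and turns with it. 28 mm in diameter, flat 7 mm from the axis, top 2.5 mm chamfered; 30 mm tall above boss_top. The knob fits when its x points the same way as this x (not half a turn off) within 0.05 rad, centred to 1 mm; the chamfer leads it in.
- boss_top (a point): Top of the round black boss (68 mm across, 3 mm high) at the foot of the shaft, on the axis; does not turn. Two sprung balls stick out of the shaft 10 mm above it: an aligned knob drops on until its underside rests on them, 12 mm above this point; a push of about 12 N snaps it home, underside on the boss, its top 62 mm above this point.
- shaft (a joint): Turn of the D-shaft, rad: 0 at the off stop, growing counter-clockwise seen from above; a hard stop at 0. It starts between 0.7 and 1.4. It turns stiffly (about 0.035 N m) and stays where it is left; a fitted knob has about 0.1 rad of play on it. At 0 the flat of the shaft, and so the pointer of a fitted knob, points at the off mark.
- off_mark (a point): The off mark: a black bar, 16 x 5 mm, on the deck beside the shaft's boss, 46 mm from the shaft's axis; the other settings are small dots that grow counter-clockwise from it. Point: the bar's centre. x points the way the pointer points when off (from the shaft through this mark), z up.
- hotplate: White hotplate, fixed: 220 mm along x, 300 mm along y, deck 58 mm above the worktop; a dark cooking plate 160 mm across rises 13 mm above the deck, centred at y = +50 mm. The shaft stands at x = 0, y = -105 mm. Origin: centre of its underside; its front looks to -x.
- lemon_1: A lemon, 78 x 55 x 56 mm, a bystander; origin under its centre, on the worktop.
- garlic_1: A head of garlic, 60 x 57 x 58 mm, a bystander; origin under its centre, on the worktop.
- jam_jar: A jam jar with a checked lid, 71 mm across, 89 mm high, a bystander; origin under its centre, on the worktop.
Things that resemble listed ones, but are neither listed nor needed, are in the scene too. What is shaped like the part that bears knob_mid but purple or red is not meant.

How it is judged:
By the outcome, as a careful person would: the job done as asked, in the order asked, and still so for the second after the job is handed in, with the robot touching nothing.
It also fails if it takes over 54 s, if anything falls off the work surface, if the arm or the gripper's body presses on something with over 40 N, if the wrist force passes 120 N, or if a joint passes its speed limit or range.

## Working session

There is one attempt and no reset: what is moved stays moved. The work goes in short steps, Python scripts to look and compute and a shell command to move; the robot and the scene stay as the last step left them, time stands still between calls to the robot, and variables do not carry over. Pictures are saved under pics/ and viewed, at most 10 in all, crops included, and the job is handed in when it is done.

```bash
mkdir -p pics
python3 - <<'E'
from bench import get_state,cams,env
import cv2,numpy as np
for n in("scene","top"):
    cv2.imwrite(f"pics/{n}0.png",cams.read_camera(n))
    c=cams.get_calibration(n);print(n,c["fx"],c["fy"],c["cx"],c["cy"],np.round(c["cam_to_world"],3).tolist())
s=get_state();print(s["t"],s["eef_pos"],np.round(s["tool_rot"],2).tolist(),env.grip_depth)
E
```

```text
scene 356.0862534032188 356.0862534032188 252.83118504705834 199.6768133087941 [[-0.63, -0.453, 0.631, -0.146], [-0.777, 0.375, -0.505, 0.436], [-0.008, -0.808, -0.589, 0.706], [0.0, 0.0, 0.0, 1.0]]
top 406.65031149585883 406.65031149585883 253.8928368922559 194.70853794076902 [[-0.019, -0.992, 0.121, 0.383], [-1.0, 0.017, -0.018, -0.075], [0.016, -0.121, -0.993, 1.07], [0.0, 0.0, 0.0, 1.0]]
0.1 [ 0.11599221 -0.51167942  0.22613983] [[0.98, 0.22, -0.0], [0.22, -0.98, 0.0], [0.0, -0.0, -1.0]] 0.0188
```

View pics/scene0.png

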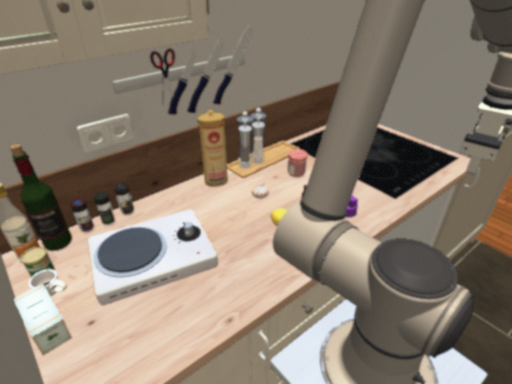

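View pics/top0.png

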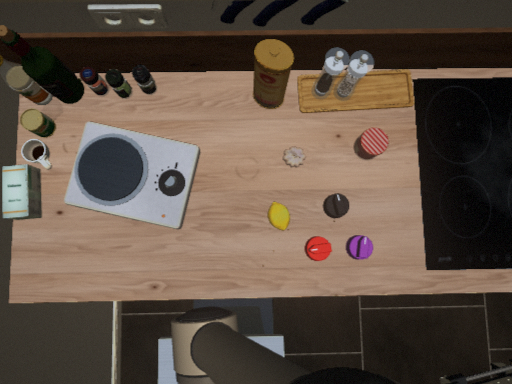

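Top view: the candidates are the black knob (337,205), the red one (319,248) and the purple one (360,247). I choose black. The hotplate shaft is near (172,182) and the off bar near (178,165). Next is a close crop of both.

```bash
cat > h.py <<'E'
import numpy as np,cv2
from bench import cams,get_state
def ray(n,u,v,z):
    c=cams.get_calibration(n);T=np.array(c["cam_to_world"])
    d=T[:3,:3]@[(u-c["cx"])/c["fx"],(v-c["cy"])/c["fy"],1];o=T[:3,3]
    return o+d*(z-o[2])/d[2]
def proj(n,p):
    c=cams.get_calibration(n);T=np.array(c["cam_to_world"]);q=T[:3,:3].T@(np.array(p)-T[:3,3])
    return c["fx"]*q[0]/q[2]+c["cx"],c["fy"]*q[1]/q[2]+c["cy"]
E
python3 - <<'E'
from h import *
im=cv2.imread("pics/top0.png")
a=im[185:225,317:357];b=im[157,0];
a=cv2.resize(a,(400,400),interpolation=cv2.INTER_CUBIC);b=cv2.resize(im[160:200,155:195],(400,400),interpolation=cv2.INTER_CUBIC)
cv2.imwrite("pics/crop1.png",cv2.convertScaleAbs(np.hstack([a,b]),alpha=1.3))
# masks
g=im[185:225,317:357].max(2);m=(g<75).astype(np.uint8)
n,l,s,c=cv2.connectedComponentsWithStats(m);i=1+s[1:,4].argmax();print("knob",s[i],c[i]+[317,185])
# hotplate corners
hsv=cv2.cvtColor(im,cv2.COLOR_BGR2HSV);w=((hsv[...,1]<45)&(hsv[...,2]>120)).astype(np.uint8);w[:, :60]=0;w[:110]=0;w[235:]=0;w[:,205:]=0
w=cv2.morphologyEx(w,cv2.MORPH_OPEN,np.ones((3,3)))
k=max(cv2.findContours(w,0,2)[0],key=cv2.contourArea);r=cv2.minAreaRect(k);bx=cv2.boxPoints(r);print(r,bx.tolist())
P=np.array([ray("top",u,v,.058) for u,v in bx]);print(P.round(4),np.linalg.norm(P-np.roll(P,1,0),axis=1))
E
```

```text
knob [  6   9  26  24 457] [335.64332604 205.80087527]
((130.96119689941406, 174.17120361328125), (120.0740737915039, 86.0179672241211), 12.771242141723633) [[62.90192794799805, 202.8444366455078], [81.91697692871094, 118.95451354980469], [199.0204620361328, 145.4979705810547], [180.0054168701172, 229.3878936767578]]
[[0.4937 0.3816 0.058 ]
 [0.7079 0.3414 0.058 ]
 [0.6341 0.0438 0.058 ]
 [0.4225 0.0914 0.058 ]] [0.29875035 0.21792327 0.30663433 0.21686751]
```

View pics/crop1.png

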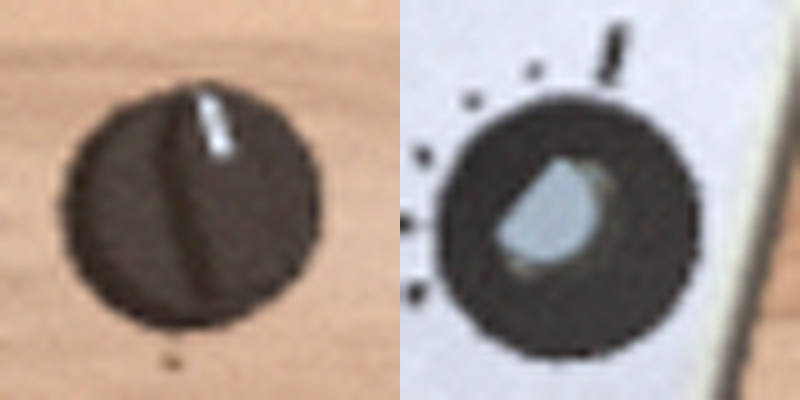

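The black knob's white line points nearly up in the image. The shaft's flat faces up-left, and the off bar is at about crop (613,55), which is px (176.3,165.5). I'll compute the positions from these.

Run:
```python
from h import *
im=cv2.imread("pics/top0.png");S=10
def up(x0,y0,n=40): return cv2.resize(im[y0:y0+n,x0:x0+n],None,fx=S,fy=S,interpolation=cv2.INTER_CUBIC)
def px(p,x0,y0): p=np.asarray(p,float); return (p+.5)/S-.5+[x0,y0]
W=lambda p,z:np.array([ray("top",u,v,z) for u,v in np.atleast_2d(p)])
ang=lambda d:np.degrees(np.arctan2(d[1],d[0]))
def big(m): return max(cv2.findContours(m.astype(np.uint8),0,1)[0],key=cv2.contourArea)[:,0]
# boss
U=up(155,160);g=U.max(2)
k=big(g<140);k=cv2.convexHull(k.astype(np.int32))[:,0];e=cv2.fitEllipse(k);print("boss",e)
bc=W(px(e[0],155,160),.061)[0];print("boss c",bc,"diam mm",e[1][0]/S*1000*.99/406,)
# shaft top: bright inside boss
mask=np.zeros_like(g);cv2.circle(mask,tuple(int(x) for x in e[0]),105,255,-1)
k=big((U.min(2)>125)&(mask>0));Q=W(px(k,155,160),.091)
print("shaft n",cv2.contourArea(k.astype(np.int32)))
# chord: longest straight -> direction from axis guess; histogram min projection
best=[]
for a in np.radians(np.arange(0,180,1)):
    n=np.array([np.cos(a),np.sin(a)]);p=Q[:,:2]@n;best.append((np.degrees(a),np.ptp(p)))
b=np.array(best);j=b[:,1].argmin();print("min width dir",b[j],"max",b[b[:,1].argmax()])
a0=b[j,0];n=np.array([np.cos(np.radians(a0)),np.sin(np.radians(a0))]);t=np.array([-n[1],n[0]])
p=Q[:,:2]@n;q=Q[:,:2]@t
hi=p.max();mid=(q.max()+q.min())/2
sel=(p>hi-.003)&(abs(q-mid)<.008);f=cv2.fitLine(Q[sel,:2].astype(np.float32)*1000,cv2.DIST_L2,0,.01,.01).ravel()
print("flat normal",ang([f[1],-f[0]]),sel.sum(),"width across",np.ptp(q),np.ptp(p),"axis est",(n*(hi-.007)+t*mid))
# round part circle fit
r=Q[p<hi-.008,:2];A=np.c_[2*r,np.ones(len(r))];x=np.linalg.lstsq(A,(r**2).sum(1),rcond=None)[0];print("circ",x[:2],np.sqrt(x[2]+x[0]**2+x[1]**2))
# off mark
o=big((g<110)[:95,175:240] if False else (g[:95,160:240]<130))+[160,0];mo=cv2.moments(o.astype(np.int32));oc=W(px([mo['m10']/mo['m00'],mo['m01']/mo['m00']],155,160),.058)[0]
print("off",oc,"ang",ang(oc-bc),"dist",np.linalg.norm((oc-bc)[:2]))
# knob
U=up(317,185);g=U.max(2);k=big(g<110);k=cv2.convexHull(k.astype(np.int32))[:,0];e=cv2.fitEllipse(k);print("knob",e)
for z in(0,.034,.062):print(z,W(px(e[0],317,185),z)[0])
k=big(U.min(2)>125) if 0 else None
m=np.zeros_like(g);cv2.circle(m,tuple(int(x) for x in e[0]),110,255,-1)
k=big((U.min(2)>110)&(m>0));r=cv2.minAreaRect(k.astype(np.int32));bx=cv2.boxPoints(r);
f=cv2.fitLine(W(px(k,317,185),.062)[:,:2].astype(np.float32)*1000,cv2.DIST_L2,0,.01,.01).ravel();print("line dir",ang(f[:2]),"mid",f[2:],r)
for nm,z in(("off",.058),):pass
```

```text
boss ((167.08984375, 229.1250457763672), (270.6456604003906, 279.7342834472656), 63.3775749206543)
boss c [0.53988889 0.11304938 0.061     ] diam mm 65.99487778236126
shaft n 4227.0
min width dir [5.20000000e+01 1.49171612e-02] max [1.66000000e+02 2.22084246e-02]
flat normal -128.43385 57 width across 0.021889745356784673 0.014917161213812258 axis est [0.53852789 0.11073758]
circ [0.5400658  0.11343269] 0.010707264477421883
off [0.5843234  0.10257579 0.058     ] ang -13.263008467839004 dist 0.04565218822291972
knob ((190.9868621826172, 207.88311767578125), (248.18995666503906, 267.2210693359375), 72.32176971435547)
0 [ 0.48064801 -0.31034136  0.        ]
0.034 [ 0.47753115 -0.30286308  0.034     ]
0.062 [ 0.47496432 -0.2967045   0.062     ]
line dir 15.733673 mid [ 495.37186 -303.51135] ((214.24179077148438, 125.76573181152344), (60.32664489746094, 20.978818893432617), 72.47443389892578)
```

```bash
python3 -m inch '0.04 0.0228 -0.008 0.4 0.06;0.04 0.0228 -0.008 0.4 0.06;0.04 0.0228 -0.008 0.4 0.06;0.04 0.0228 -0.008 0.4 0.06;0.04 0.0228 -0.008 0.4 0.06;0.04 0.0228 -0.008 0.4 0.06;0.04 0.0228 -0.008 0.4 0.06;0.04 0.0228 -0.008 0 0.06;0.042 0.0228 -0.008 0 0.06;0 0 -0.04 0 0.06;0 0 -0.03 0 0.06;0 0 0 0 0.06' 15
python3 - <<'E'
from h import *
s=get_state();print(s["t"],s["eef_pos"],s["contact_force"],np.degrees(np.arctan2(s["tool_rot"][1][0],s["tool_rot"][0][0])))
im=cams.read_camera("top");im2=cams.read_camera("scene")
u,v=map(int,proj("scene",[.478,-.307,.05]));print(u,v)
c=lambda i,u,v:cv2.resize(i[v-30:v+30,u-30:u+30],(400,400),interpolation=cv2.INTER_CUBIC)
cv2.imwrite("pics/c2.png",np.hstack([c(im,337,205),c(im2,u,v)]))
E
```

```text
t: 1.6
eef_pos: [0.4767, -0.3055, 0.0823]
tool_rot: [[0.963, 0.269, -0.005], [0.269, -0.963, 0.004], [-0.003, -0.005, -1.0]]
contact_force: [-0.6, -0.8, 0.1]
gripper_width: 0.654
grip_force: 0.0
1.6 [ 0.47666137 -0.30548611  0.0823257 ] [-0.64227154 -0.8063413   0.14662348] 15.580083605514558
311 189
```

View pics/c2.png

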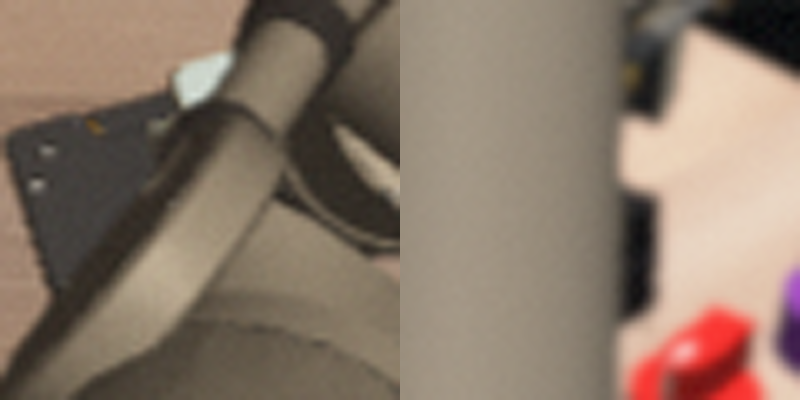

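Both views of the knob are hidden by the arm, with only its edge visible in the scene crop. My measurement has two estimates that agree, so I'll go down and grip.

```bash
python3 -m inch '0.001 -0.0015 -0.022 0 0.06;0 0 -0.021 0 0.06;0 0 0 0 0.06;0 0 0 0 0;0 0 0 0 0;0 0 0 0 0;0 0 0 0 0;0 0 0 0 0' 30; python3 -m inch '0 0 0.03 0 0;0 0 0.05 0 0;0 0 0.05 0 0;0 0 0 0 0'
```

```text
t: 2.7
eef_pos: [0.479, -0.3082, 0.042]
tool_rot: [[0.963, 0.268, -0.0], [0.268, -0.963, 0.0], [-0.0, -0.0, -1.0]]
contact_force: [-0.8, 1.1, 2.6]
gripper_width: 0.235
grip_force: 30.0
t: 3.2
eef_pos: [0.4809, -0.3099, 0.1759]
tool_rot: [[0.963, 0.268, 0.007], [0.268, -0.963, -0.006], [0.005, 0.007, -1.0]]
contact_force: [0.1, -0.7, -1.9]
gripper_width: 0.239
grip_force: 30.0
```

Grip confirmed: the opening is 22 mm, and the TCP sits 42 mm above the knob's underside. Now over to the shaft, turning +36°.

```bash
python3 -m inch '0.0066 0.047 0.002 4 0;0.0066 0.047 0.002 4 0;0.0066 0.047 0.002 4 0;0.0066 0.047 0.002 4 0;0.0066 0.047 0.002 4 0;0.0066 0.047 0.002 4 0;0.0066 0.047 0.002 4 0;0.0066 0.047 0.002 4 0;0.0066 0.047 0.002 4 0;0 0 0 0 0;0 0 0 0 0;0 0 0 0 0'
python3 - <<'E'
from h import *
s=get_state();print(s["t"],s["eef_pos"],s["contact_force"],np.degrees(np.arctan2(s["tool_rot"][1][0],s["tool_rot"][0][0])))
im=cams.read_camera("top");im2=cams.read_camera("scene");cv2.imwrite("pics/t3.png",im);cv2.imwrite("pics/s3.png",im2)
u,v=map(int,proj("scene",[.54,.113,.12]));u2,v2=map(int,proj("top",[.54,.113,.15]));print(u,v,u2,v2)
c=lambda i,u,v:cv2.resize(i[v-35:v+35,u-35:u+35],(400,400),interpolation=cv2.INTER_CUBIC)
cv2.imwrite("pics/c3.png",np.hstack([c(im,u2,v2),c(im2,u,v)]))
E
```

```text
t: 4.7
eef_pos: [0.5382, 0.1135, 0.1892]
tool_rot: [[0.623, 0.782, -0.001], [0.782, -0.623, -0.0], [-0.001, -0.001, -1.0]]
contact_force: [-0.7, -0.0, -0.9]
gripper_width: 0.236
grip_force: 30.0
4.7 [0.53816494 0.11350495 0.1891777 ] [-0.67483714 -0.04288041 -0.94006808] 51.46649687019367
185 215 164 176
```

View pics/c3.png

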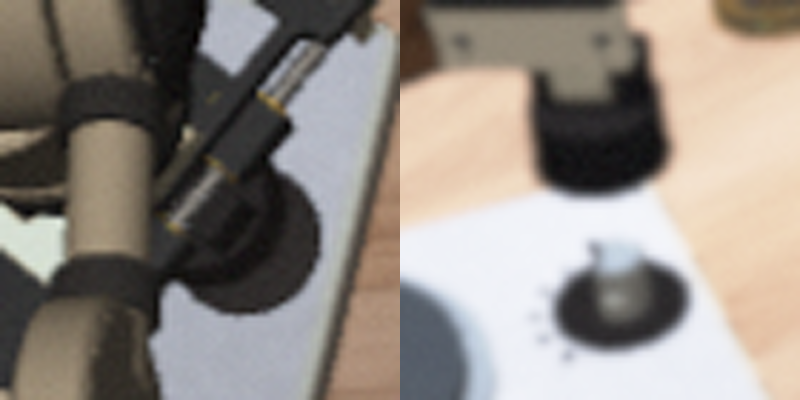

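In the scene crop the held knob's skirt spans columns 537–668 and the boss below it spans 557–688. Image-right is almost exactly the knob's −x, so this view gives the knob's offset along the bar, relative to the boss.

Run:
```python
from h import *
im=cv2.imread("pics/s3.png").max(2).astype(float)
T=np.array(cams.get_calibration("scene")["cam_to_world"])
def edges(p,th,span=22):
    # subpixel dark span along row through projected p
    u,v=proj("scene",p);out=[]
    for dv in(-1,0,1):
        row=cv2.getRectSubPix(im.astype(np.float32),(int(span*2*10)//10*1,1),(u,v+dv)).ravel()
        xs=np.linspace(0,len(row)-1,len(row)*10);r=np.interp(xs,np.arange(len(row)),row)
        c=len(r)//2;l=c
        while l>0 and r[l]<th:l-=1
        q=c
        while q<len(r)-1 and r[q]<th:q+=1
        off=(len(row)-1)/2
        out.append((xs[l]-off,xs[q]-off))
    o=np.array(out);d=(np.array(p)-T[:3,3])@T[:3,2];f=356.09
    print("pred",round(u,2),round(v,2),"edges",o.round(2).tolist(),"ctr offset mm",o.mean(1)*d/f*1000,"width mm",np.ptp(o,axis=1)*d/f*1000)
print("right axis",T[:3,0])
s=get_state()["eef_pos"]
edges([s[0],s[1],s[2]-.042+.017],120)
# front rim of boss: off the shaft -> use point on boss nearer camera
n=-T[:2,2]/np.linalg.norm(T[:2,2]);b=np.array([.5399,.1130])
for k in(.018,.024):edges([*(b+n*k),.061],130)
```

```text
right axis [-0.62954518 -0.77692484 -0.00778762]
pred 184.02 202.07 edges [[-11.41, 11.61], [-11.31, 11.8], [-11.22, 12.0]] ctr offset mm [0.25116011 0.62790028 1.00464045] width mm [59.02262664 59.27378675 59.52494687]
pred 187.59 236.57 edges [[-10.53, 10.82], [-10.14, 9.84], [-9.55, 8.57]] ctr offset mm [ 0.39640296 -0.39640296 -1.32134321] width mm [57.61056392 53.91080294 48.88969874]
pred 187.27 238.08 edges [[-9.55, 9.65], [-8.67, 8.18], [-7.1, 6.42]] ctr offset mm [ 0.13146723 -0.65733613 -0.92027058] width mm [51.53515261 45.22472576 36.28495439]
```

```bash
python3 -m inch '0.002 0 -0.02 0 0;0 0 -0.02 0 0;0 0 -0.01 0 0;0 0 0 0 0;0 0 0 0 0'; python3 -m inch '0 0 -0.003 0 0;0 0 -0.003 0 0;0 0 0 0 0'
```

```text
t: 5.42
eef_pos: [0.5409, 0.1145, 0.1405]
tool_rot: [[0.622, 0.783, 0.001], [0.783, -0.622, 0.0], [0.001, 0.001, -1.0]]
contact_force: [0.0, 0.1, -1.8]
gripper_width: 0.239
grip_force: 30.0
t: 5.8
eef_pos: [0.5402, 0.1147, 0.1335]
tool_rot: [[0.622, 0.783, -0.0], [0.783, -0.622, -0.0], [-0.0, -0.0, -1.0]]
contact_force: [1.1, 0.3, -0.6]
gripper_width: 0.239
grip_force: 30.0
```

```bash
python3 -m inch '0 -0.001 -0.002 0 0;0 0 -0.002 0 0;0 0 0 0 0';  python3 -m inch '0 0 -0.002 0 0;0 0 -0.001 0 0;0 0 0 0 0'
```

```text
t: 6.18
eef_pos: [0.5403, 0.1136, 0.1295]
tool_rot: [[0.622, 0.783, -0.0], [0.783, -0.622, -0.0], [-0.0, -0.0, -1.0]]
contact_force: [-0.2, -0.6, -1.3]
gripper_width: 0.238
grip_force: 30.0
t: 6.55
eef_pos: [0.5401, 0.1139, 0.1265]
tool_rot: [[0.622, 0.783, -0.001], [0.783, -0.622, 0.0], [-0.0, -0.001, -1.0]]
contact_force: [-1.7, 1.9, -1.8]
gripper_width: 0.238
grip_force: 30.0
```

```bash
python3 -m inch '0 0 -0.003 0 0;0 0 -0.003 0 0;0 0 0 0 0';  python3 -m inch '0 0 -0.003 0 0;0 0 -0.003 0 0;0 0 0 0 0'
```

```text
t: 6.92
eef_pos: [0.5401, 0.1138, 0.1203]
tool_rot: [[0.622, 0.783, -0.001], [0.783, -0.622, 0.0], [-0.0, -0.001, -1.0]]
contact_force: [-2.2, 3.0, -2.7]
gripper_width: 0.239
grip_force: 30.0
t: 7.3
eef_pos: [0.5401, 0.1139, 0.1147]
tool_rot: [[0.622, 0.783, -0.001], [0.783, -0.622, 0.0], [-0.0, -0.001, -1.0]]
contact_force: [-3.8, 3.9, 0.9]
gripper_width: 0.238
grip_force: 30.0
```

The knob is aligned and on the shaft, now at the balls (TCP 0.115). I'll relieve the sideways force and press it home.

```bash
python3 -m inch '-0.0005 0.0005 0 0 0;0 0 -0.003 0 0;0 0 -0.003 0 0;0 0 0 0 0' 50; python3 -m inch '0 0 -0.003 0 0;0 0 -0.003 0 0;0 0 0 0 0'
```

```text
t: 7.8
eef_pos: [0.54, 0.114, 0.1083]
tool_rot: [[0.622, 0.783, 0.0], [0.783, -0.622, -0.0], [-0.0, 0.0, -1.0]]
contact_force: [-1.7, 2.2, -1.8]
gripper_width: 0.231
grip_force: 50.0
t: 8.18
eef_pos: [0.5398, 0.1142, 0.1029]
tool_rot: [[0.622, 0.783, -0.0], [0.783, -0.622, -0.0], [-0.0, 0.0, -1.0]]
contact_force: [-3.6, 3.0, 2.1]
gripper_width: 0.233
grip_force: 50.0
```

```bash
python3 -m inch '0 0 -0.002 0 0;0 0 0 0 0;0 0 0 0 0'; python3 -m inch '0 0 -0.002 0 0;0 0 0 0 0'
```

```text
t: 8.55
eef_pos: [0.5398, 0.1142, 0.1029]
tool_rot: [[0.621, 0.783, 0.001], [0.783, -0.621, -0.0], [0.001, 0.001, -1.0]]
contact_force: [-9.2, 2.8, 16.9]
gripper_width: 0.236
grip_force: 50.0
t: 8.8
eef_pos: [0.5399, 0.1142, 0.1028]
tool_rot: [[0.621, 0.784, 0.002], [0.784, -0.621, -0.0], [0.001, 0.002, -1.0]]
contact_force: [-15.4, 2.0, 31.3]
gripper_width: 0.231
grip_force: 50.0
```

Hard stop at TCP 0.1028 with 31 N, so the underside is at 0.061, which is the boss top: it is home. Unload and turn clockwise.

```bash
python3 -m inch '-0.0003 0 0.003 0 0;0 0 0 0 0'; python3 -m inch '0 0 0 -8 0;0 -0.0001 0 -8 0;0 -0.0001 0 -8 0;0 -0.0001 0 -8 0;0 -0.0002 0 -8 0;0 -0.0001 0 -8 0;0 0 0 0 0'; python3 -c "
from h import *
s=get_state();print(s['torque'],np.degrees(np.arctan2(s['tool_rot'][1][0],s['tool_rot'][0][0])))"
```

```text
t: 9.05
eef_pos: [0.5398, 0.1142, 0.1029]
tool_rot: [[0.622, 0.783, 0.001], [0.783, -0.622, -0.0], [0.001, 0.001, -1.0]]
contact_force: [-5.7, 2.6, 10.8]
gripper_width: 0.236
grip_force: 50.0
t: 9.93
eef_pos: [0.5398, 0.1143, 0.1029]
tool_rot: [[0.998, 0.061, 0.001], [0.061, -0.998, 0.001], [0.001, -0.001, -1.0]]
contact_force: [-6.7, 5.3, 10.4]
gripper_width: 0.238
grip_force: 50.0
[ 0.87641383  1.14302978 -0.15743422] 3.4774046201846773
```

```bash
python3 -m inch '0 -0.0003 0.0007 -7 0;0 0 0 -7 0;0 0 0 0 0'; python3 -c "
from h import *
s=get_state();print(s['torque'],np.degrees(np.arctan2(s['tool_rot'][1][0],s['tool_rot'][0][0])))"; python3 -m inch '0 -0.0003 0 -3 0;0 0 0 -3 0;0 0 0 0 0'; python3 -c "
from h import *
s=get_state();print(s['torque'],np.degrees(np.arctan2(s['tool_rot'][1][0],s['tool_rot'][0][0])))"
```

```text
t: 10.3
eef_pos: [0.5396, 0.1143, 0.103]
tool_rot: [[0.983, -0.182, 0.0], [-0.182, -0.983, 0.001], [0.0, -0.001, -1.0]]
contact_force: [-4.3, 7.0, 6.4]
gripper_width: 0.233
grip_force: 50.0
[ 1.21469557  0.88429917 -0.13694479] -10.511333604230494
t: 10.68
eef_pos: [0.5396, 0.1142, 0.103]
tool_rot: [[0.959, -0.283, 0.0], [-0.283, -0.959, 0.002], [-0.0, -0.002, -1.0]]
contact_force: [-4.6, 7.9, 6.6]
gripper_width: 0.234
grip_force: 50.0
[ 1.46299602  0.89575243 -0.06243248] -16.45422175917332
```

```bash
python3 -m inch '0 0 0 -2 0;0 0 0 -1 0;0 0 0 0 0'; python3 -c "
from h import *
s=get_state();print(s['torque'],np.degrees(np.arctan2(s['tool_rot'][1][0],s['tool_rot'][0][0])))"; python3 -m inch '0 0 0 -2 0;0 0 0 -1 0;0 0 0 0 0'; python3 -c "
from h import *
s=get_state();print(s['torque'],np.degrees(np.arctan2(s['tool_rot'][1][0],s['tool_rot'][0][0])))"
```

```text
t: 11.05
eef_pos: [0.5397, 0.1143, 0.103]
tool_rot: [[0.943, -0.333, 0.001], [-0.333, -0.943, 0.002], [-0.0, -0.002, -1.0]]
contact_force: [-4.8, 8.4, 5.8]
gripper_width: 0.239
grip_force: 50.0
[1.55393316 0.91771664 0.12763061] -19.422447733071962
t: 11.42
eef_pos: [0.54, 0.1144, 0.103]
tool_rot: [[0.925, -0.381, 0.001], [-0.381, -0.925, 0.002], [0.0, -0.002, -1.0]]
contact_force: [-3.1, 9.0, 5.7]
gripper_width: 0.228
grip_force: 50.1
[1.65586749 0.70983778 0.40959072] -22.389555611859578
```

The torque about z climbs steeply (−0.06 → 0.13 → 0.41 N m), so the stop is reached. Unwind a little, release, rise and look.

```bash
python3 -m inch '0 0 0 2 0;0 0 0 1.5 0;0 0.0005 0.0005 0 0;0 0 0 0 0.04;0 0 0 0 0.05;0 0 0 0 0.05;0 0 0.01 0 0.05;0 0 0.05 0 0.05;0 0 0.06 0 0.05' 10; python3 -m inch '0 -0.062 0.02 0 0.05;0 -0.062 0.02 0 0.05;0 -0.062 0 0 0.05;0 -0.062 0 0 0.05;0 0 0 0 0.05;0 0 0 0 0.05'
python3 - <<'E'
from h import *
im=cams.read_camera("top");im2=cams.read_camera("scene");cv2.imwrite("pics/t4.png",im);cv2.imwrite("pics/s4.png",im2)
u,v=map(int,proj("scene",[.54,.113,.09]));u2,v2=map(int,proj("top",[.54,.113,.09]))
c=lambda i,u,v,n:cv2.resize(i[v-n:v+n,u-n:u+n],(400,400),interpolation=cv2.INTER_CUBIC)
cv2.imwrite("pics/c4.png",np.hstack([c(im,u2,v2,25),c(im2,u,v,25)]))
E
```

```text
t: 12.55
eef_pos: [0.5391, 0.1133, 0.2241]
tool_rot: [[0.946, -0.325, -0.002], [-0.325, -0.946, -0.0], [-0.002, 0.001, -1.0]]
contact_force: [1.3, -0.5, 0.3]
gripper_width: 0.542
grip_force: 0.0
t: 13.3
eef_pos: [0.5395, -0.1294, 0.2617]
tool_rot: [[0.946, -0.325, 0.0], [-0.325, -0.946, 0.0], [0.0, -0.0, -1.0]]
contact_force: [0.1, -0.0, 0.2]
gripper_width: 0.543
grip_force: 0.0
```

View pics/c4.png

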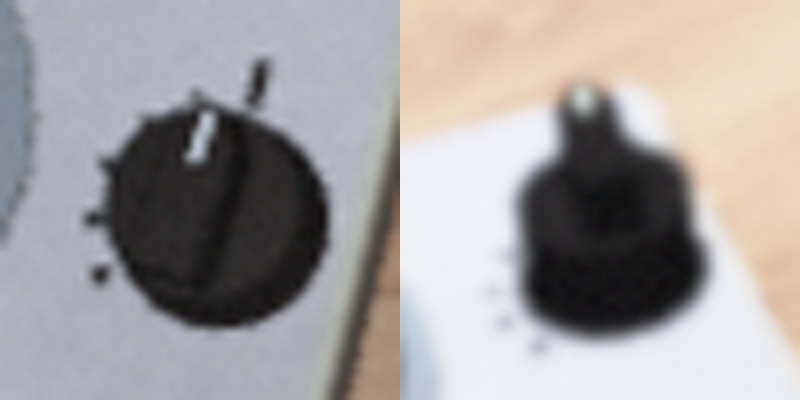

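View pics/t4.png

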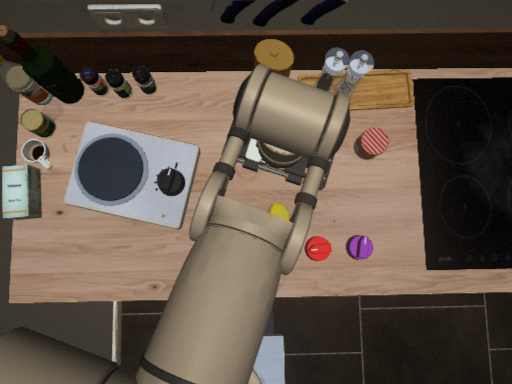

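The top crop shows the knob seated with its white line from (195,160) to (208,115), about −16°, parallel to the off bar at (258,82) within the play. The wide view shows the lemon, jar and the red and purple knobs undisturbed; the garlic is under the arm. One numeric check of angle and height follows.

Run:
```python
from h import *
P=[];L=[]
for n,f in(("top","t4"),("scene","s4")):
    im=cv2.imread(f"pics/{f}.png");u,v=proj(n,[.54+.0187,.113-.005,.123]);x0,y0=int(u)-6,int(v)-6
    g=cv2.resize(im[y0:y0+13,x0:x0+13],None,fx=10,fy=10,interpolation=cv2.INTER_CUBIC).min(2)
    m=(g>(110 if n=="top" else 95)).astype(np.uint8)
    N,l,s,c=cv2.connectedComponentsWithStats(m);i=min([i for i in range(1,N) if s[i,4]>30],key=lambda i:np.hypot(*(c[i]-65)))
    p=(c[i]+.5)/10-.5+[x0,y0];P.append(p);print(n,p,(u,v),s[i])
    if n=="top":
        ys,xs=np.where(l==i);Q=np.array([ray(n,(x+.5)/10-.5+x0,(y+.5)/10-.5+y0,.123)[:2]*1000 for x,y in zip(xs,ys)],np.float32)
        d=cv2.fitLine(Q,2,0,.01,.01).ravel();print("dir",np.degrees(np.arctan2(d[1],d[0]))%180)
o=[];d=[]
for n,p in zip(("top","scene"),P):
    a=ray(n,*p,.5);b=ray(n,*p,0);o.append(a);d.append((b-a)/np.linalg.norm(b-a))
A=np.c_[d[0],-d[1]];t=np.linalg.lstsq(A,o[1]-o[0],rcond=None)[0];print(o[0]+t[0]*d[0],o[1]+t[1]*d[1])
```

```text
top [168.74325658 171.62450658] (np.float64(168.55171150521846), np.float64(170.55621872137596)) [  54   49   35   63 1216]
dir 161.51834
scene [182.51793184 209.13897261] (np.float64(183.8858944904049), np.float64(210.29894733528272)) [    0     0   130   130 14201]
[0.55539877 0.10675733 0.12703711] [0.55874875 0.11136506 0.12853901]
```

Run:
```python
from h import *
u,v=map(int,proj("scene",[.54,.113,.09]));p=(u-25+183.5/8-.5,v-25+98.5/8-.5);print("white spot",p)
for z in(.123,.135):
    q=ray("top",168.743,171.62,z);print(z,q,"expected spot",proj("scene",q))
```

```text
white spot (184.4375, 210.8125)
0.123 [0.55614949 0.10753594 0.123     ] expected spot (np.float64(184.52190556571838), np.float64(210.6817270781931))
0.135 [0.55394994 0.10522355 0.135     ] expected spot (np.float64(185.15930736902413), np.float64(207.15817738160953))
```

The height check matches a knob top at 0.123 m (fully home) and not 0.135 m. Handing in.

```bash
python3 -c "
from bench import job_done;print(job_done())"
```

```text
the job is handed in; nothing more can be done
None
```

The black knob is back on its shaft, snapped fully home, turned clockwise to the off stop and released; the job is handed in at about 13 s of the 54 s. Its pointer reads about 5° past the off mark, within the knob's play, and I could not see the garlic under the arm in the last picture.

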